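# Seat a box tube in the drill jig

### The job

Get the long aluminium box tube ready for drilling: push it gently along the drill jig's base plate until its long side sits flat against the fence and its end is right up against the adjustable end stop. Only push or nudge it with the fingers: do not grip it, lift it or tip it, leave the other things on the bench where they are, and finish with the hand clear.

Things in the scene. Friction and masses are not known exactly. Their poses are not given: they have to be found in the camera images.
- jig: Steel drill jig, bolted down. Origin on the bench under its plate; x points to the fence, y along the fence towards the end stop. Dark base plate x -117 to 97, y -230 to 190 mm; its top, on which the tube slides, is 12 mm above the bench, bare but for low bolt heads at its corners.
- fence (a point): Point on the fence's flat face, at jig x = 60, y = 0 mm, level with the plate's top. Axes as the jig. The fence is a straight steel bar along y (jig y -210 to 170 mm), 25 mm thick, its top 30 mm above the plate; the tube's long side goes against its face (the plane x = 0 of this frame).
- bridge (a point): Top of the brass drill bushing, 56 mm above the bench. Its steel bridge, fixed on the fence, is 36 mm wide along the fence, 10 mm thick and overhangs the plate by 43 mm from the fence face; underside 30 mm above the plate, so the tube passes beneath with 4.6 mm to spare.
- stop: Adjustable end stop, steel, locked on the fence by a black thumb knob (fixed: leave its setting). Axes as the jig. Origin at bench level where the stop's flat face (plane y = 0, looking to -y) meets the fence face. Stop block x -46 to 0 mm, 18 mm thick, top 38 mm above the bench; saddle and knob up to 70 mm, over and close to the fence.
- tube_center (a point): Centre of the long aluminium box tube: 200 mm long (y), 50.8 wide (x), 25.4 high (z), hollow, walls 3.2 mm, 0.2 to 0.34 kg. Lies loose and flat on the plate, askew to the jig by up to 0.25 rad, between fence and near edge, short of the stop. Seated, its centre is 25.4 mm from the fence face and 100 mm from the stop face, its y along the jig's.
- offcut: Short offcut of the same tube, 80 mm long (y), 50.8 mm wide, 25.4 mm high, lying on the bench beyond the stop's end of the plate; to be left alone. Origin under its centre.
- motor: Black round motor, 60 mm diameter, 58 mm high with a shaft to 82 mm, standing on the bench beyond the stop's end of the plate; to be left alone. Origin under its centre.
- wrench: Spanner, 150 mm long (x), lying on the bench behind the fence; to be left alone. Origin under its middle.
- socket: Small steel socket, 26 mm diameter, 36 mm high, standing on the bench past the plate's other end; to be left alone. Origin under its centre.

How it is judged (in metres and radians):
At the end, for the whole second after the job is handed in: The tube lies flat and still on the base plate, its long side within 2 mm of the fence face and parallel to it within 0.015 rad, its end within 2 mm of the end stop (x of tube_center in the frame of jig between 0.0326 and 0.0366 m and angle between the y axis of tube_center and the y axis of jig, either way round below 0.015 rad and y of tube_center in the frame of stop between -0.102 and -0.098 m and height (world z) of tube_center between 0.0227 and 0.0267 m and angle between tube_center's own z axis and vertical below 0.03 rad and linear speed of tube below 0.01 m/s); the robot touches nothing.
It fails at once if the tube is lifted off the plate (more than 6 mm) (height (world z) of tube_center above 0.0307 m).
It fails at once if the tube is tipped (more than 0.12 rad) (angle between tube_center's own z axis and vertical above 0.12 rad).
It fails at once if the tube is gripped: the fingers press on both of its long sides at once (contact force between the fingers and tube_c0 above 0.5 N and contact force between the fingers and tube_c1 above 0.5 N).
It fails at once if the tube is shot along the plate (faster than 0.4 m/s) instead of being pushed gently (linear speed of tube above 0.4 m/s).
It fails at once if another thing on the bench is shifted by more than 15 mm (distance of any of offcut, motor, wrench, socket from where it was at the start of the episode above 0.015 m).
It also fails if it takes over 61 s, if anything falls off the work surface, if the arm or the gripper's body presses on something with over 40 N, if the wrist force passes 120 N, or if a joint passes its speed limit or range.

### The arm

A 6-joint arm with a two-finger parallel gripper is mounted at the origin on the work surface. World frame = base frame: x ahead of the robot, y to its left, z up, the work surface at z = 0. Lengths are in m, angles in degrees, forces in N, time in s.
With the tool pointing down it reaches from about 0.3 to 0.85 m from the base axis. Payload 4.2 kg.
Tool frame: the origin (TCP) lies at the very end of the fingers, on their centre line; the grasp point (between the pads) lies 19 mm behind it; x points along the fingers, y is the direction in which the jaws open and shut, and the axes are right-handed (so a half turn about x gives the same grasp; the last joint's range is limited). The gripper opens to 91 mm and grips with 3 to 60 N. Pads are 32 mm wide; open, the fingers measure 118 mm over their backs; the gripper's body (76 mm by 178 mm) begins 60 mm behind the grasp point.
Start: joints at [66.578, 18.312, 89.639, -0, 72.044, -1.146], TCP at [0.218, 0.532, 0.214] pointing down, gripper open.
Joint ranges: [-177.97, 177.97], [-48.28, 115.42], [12.27, 149.76], [-77.06, 257.06], [2.81, 150.46], [-146.56, 146.56]. Speed limits (degrees/s): [147.25, 147.25, 180, 180, 180, 180].

### API

Orientations are given as [roll, pitch, yaw] about the fixed x, y, z axes, in that order (R = Rz(yaw) Ry(pitch) Rx(roll)).
In Python, from rig import ctrl gives the robot as it stands.
- The arm moves only by the tool send_rows, never from a script. Its argument "plan" is a list that holds one entry, the list of rows, each a list of 5 numbers: the opening, from -1 (shut) to 1 (fully open), so that 0 is half open, then the shift along the world's x, y, z in m, then the turn about the world's z in rad. A call has 1 to 12 rows; each row is the pose to reach, as a shift and turn from the pose commanded when the call began; what a row does not reach only later rows make up. A row lasts 1/10 s, in which the tool goes at most 50 mm and 8.59 degrees, less where a joint would pass 70% of its speed; a pose out of reach is approached as far as the arm can. A call with a gripper value outside its range is refused whole. The fingers move at their own pace and stop on an object; the grip force is fixed at half the most. Time passes only in rows, so rows that repeat a pose let the fingers close. It gives the time, the measured TCP pose, the force and the opening at its end, in the units of the state.
- ctrl.observe(): the state, without advancing time (a new reading comes with each control period).
- ctrl.snapshot(name): name is "scene" or "top" or "wrist"; returns (picture, depth): 384x512x3 uint8, blue, green, red; 384x512 float32, m along the optical axis (not along the pixel's ray), 0 where there is no reading.
- ctrl.calibration(name): a dict with "fx", "fy", "cx", "cy" (pixels), "cam_to_world" (4x4, takes a point from camera to world coordinates). Camera axes: x right, y down, z forward; pixel columns grow to the right and rows downward; lengths in m; the calibration is good to about 2 mm. The wrist camera is an equidistant fisheye: a pixel r from the principal point sees the ray r / f radians off the axis. A picture is of the moment at which its call begins: read the wrist's pose just before it. calibration takes no time and is no camera call; for the wrist camera it gives the pose at the moment of the call.
- ctrl.close_job(): hands the job in, once; it reports no verdict.
Trained networks look in the newest picture that a camera, given by its name, has taken for a name from the list of things; names that differ only in an ending like _2 or _b are one class to them, and where a whole thing is asked for, a point or a joint stands for the part that bears it (a point fixed in the world has none). Each returns a list of dicts, best first, with "confidence" (0 to 1); they miss things now and then, are a little off and sometimes report something else, mostly with a low value. They report only what shows in the picture. A call takes as long as a camera call.
- ctrl.spot_in(camera, name): "bbox" ([left, top, right, bottom] as shares, 0 to 1, of the picture: columns of its width, rows of its height, round what is visible of it).
The state is a dict: "t": time; "q": joint angles; "qd": joint speeds; "tau": joint torques, N m; "tcp_pos": TCP position; "eef_rot": TCP orientation; "ft_force": force on the tool from outside, world axes, zero at the start; "torque": the same for the moment, N m; "finger_gap": opening from 0.0 (shut) to 1.0 (fully open).
Only numpy, scipy, OpenCV 4.12 (cv2) and the standard library are available. Lean on these libraries where they do the work, as an engineer would, in place of code of your own. Each camera call takes 0.05 s, during which the arm holds its last target. There are 200 camera calls.

## Working session

There is one attempt and no reset: what is moved stays moved. The work goes in short steps, Python scripts to look and compute and a tool call to move; the robot and the scene stay as the last step left them, time stands still between calls to the robot, and variables do not carry over. Pictures are saved under pics/ and viewed, about 8 in all and at most 12, crops included, and the job is handed in when it is done.

Besides the shell and the picture viewer there is one more tool, called after "Emit:" by a JSON object that holds its "op" and its "data". send_rows: Moves the arm, as the interface text tells. Its arguments: {"type":"object","properties":{"plan":{"type":"array"}},"required":["plan"]}

```bash
mkdir -p pics; cat > h.py <<'E'
import numpy as np,cv2
from rig import ctrl
def pts(d,c):
    v,u=np.mgrid[0:d.shape[0],0:d.shape[1]]
    P=np.stack([(u-c['cx'])/c['fx']*d,(v-c['cy'])/c['fy']*d,d,np.ones_like(d)],-1)
    return (P@np.array(c['cam_to_world']).T)[...,:3]
E
python3 - <<'E'
from h import *
s=ctrl.observe();print(s)
for n in['top','scene']:
    im,d=ctrl.snapshot(n);c=ctrl.calibration(n);cv2.imwrite(f'pics/{n}1.png',im);np.savez(f'{n}1.npz',im=im,d=d)
    print(n,c)
    P=pts(d,c)
    for k in['jig','fence','bridge','stop','tube_center','offcut','motor','wrench','socket']:
        for r in ctrl.spot_in(n,k)[:1]:
            b=np.array(r['bbox'])*[512,384,512,384];u,v=int((b[0]+b[2])/2),int((b[1]+b[3])/2)
            print(k,round(r['confidence'],2),b.round(),P[v,u].round(3))
E
```

```text
{'t': 0.0, 'q': array([ 6.65780283e+01,  1.83510881e+01,  8.97060645e+01,  7.51677190e-06,
        7.20437952e+01, -1.14678249e+00]), 'qd': array([-0.01099133, -0.07502161,  0.0098911 ,  0.09602398, -0.0685021 ,
       -0.03212971]), 'tau': array([-6.65213483e-04, -4.12455225e+01, -2.31963426e+01,  7.24799163e-02,
        4.58368845e-02, -1.40605171e-04]), 'tcp_pos': array([0.21776385, 0.53162454, 0.21312814]), 'eef_rot': array([ -91.15083871,   89.89905213, -113.42603021]), 'ft_force': array([-0.25283905,  0.30219271, -0.13944422]), 'torque': array([ 0.01232128,  0.02487616, -0.01063718]), 'finger_gap': 1.0016737428735594}
top {'fx': 436.47991398541944, 'fy': 436.47991398541944, 'cx': 255.02913738772895, 'cy': 193.59647158824546, 'cam_to_world': array([[-0.04230917, -0.97659602,  0.21087945,  0.35270748],
       [-0.99910335,  0.04168499, -0.00740631,  0.03649382],
       [-0.00155754, -0.21100372, -0.97748402,  1.14647816],
       [ 0.        ,  0.        ,  0.        ,  1.        ]])}
jig 0.98 [181. 173. 343. 258.] [0.536 0.015 0.034]
fence 0.95 [184. 172. 348. 264.] [0.529 0.003 
[... 512 characters left out ...]
_world': array([[ 0.80314744,  0.37767708, -0.46077566,  0.93693583],
       [ 0.59574661, -0.50087528,  0.6278614 , -0.46493165],
       [ 0.00633772, -0.77877081, -0.62727654,  0.57321381],
       [ 0.        ,  0.        ,  0.        ,  1.        ]])}
jig 0.85 [135. 157. 322. 301.] [ 0.554 -0.04   0.013]
bridge 0.89 [134. 158. 320. 303.] [ 0.555 -0.044  0.011]
stop 0.63 [286. 172. 316. 185.] [0.61  0.172 0.052]
tube_center 0.77 [172. 192. 257. 250.] [ 0.533 -0.06   0.038]
offcut 0.63 [277. 143. 307. 167.] [0.517 0.284 0.026]
motor 0.79 [315. 147. 337. 173.] [0.617 0.29  0.049]
wrench 0.94 [241. 243. 299. 294.] [ 0.69  -0.072  0.007]
socket 0.66 [140. 303. 156. 329.] [ 0.595 -0.298  0.035]
```

View pics/top1.png

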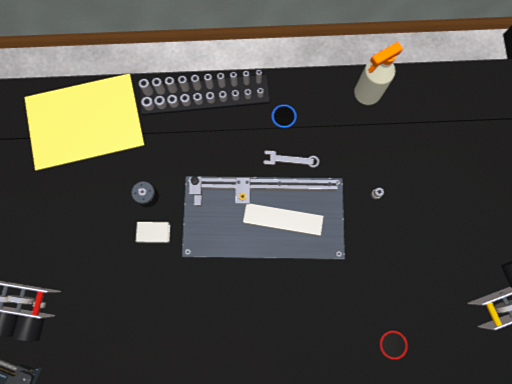

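View pics/scene1.png

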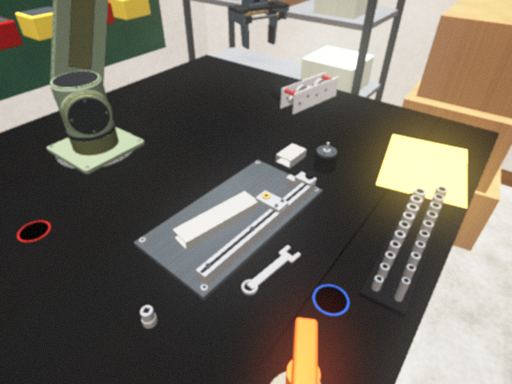

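```bash
python3 - <<'E'
from h import *
from scipy.spatial.transform import Rotation as R
s=ctrl.observe();print(R.from_euler('xyz',s['eef_rot'],degrees=True).as_matrix().round(3))
for n in['top','scene']:
    z=np.load(n+'1.npz');c=ctrl.calibration(n);P=pts(z['d'],c);im=z['im'];hsv=cv2.cvtColor(im,cv2.COLOR_BGR2HSV)
    reg=(P[...,0]>.36)&(P[...,0]<.72)&(P[...,1]>-.3)&(P[...,1]<.26)&(z['d']>0)
    for nm,m in[('plate',reg&(P[...,2]>.007)&(P[...,2]<.018)),('all',reg&(P[...,2]>.007)&(P[...,2]<.06)),('tube',reg&(im.min(-1)>185)&(P[...,2]>.03)&(P[...,2]<.045)),('hi',reg&(P[...,2]>.046))]:
        k,l,st,ce=cv2.connectedComponentsWithStats(m.astype(np.uint8))
        for i in np.argsort(-st[1:,4])[:2 if nm=='hi' else 1]+1:
            q=P[l==i];r=cv2.minAreaRect(q[:,:2].astype(np.float32));a=np.sort(cv2.boxPoints(r),0)
            print(n,nm,st[i],np.round(r[0],4),np.round(r[1],4),round(r[2],2),'zmed',np.median(q[:,2]).round(4))
big=cv2.resize(np.load('top1.npz')['im'][165:265,175:350],None,fx=4.5,fy=4.5,interpolation=cv2.INTER_CUBIC);cv2.imwrite('pics/c1.png',big)
E
```

```text
[[ 0.     0.379  0.925]
 [ 0.     0.925 -0.379]
 [-1.     0.     0.   ]]
top plate [ 183  176  162   83 8826] [0.5359 0.0078] [0.4204 0.2154] 86.84 zmed 0.0111
top all [  183   176   162    83 12437] [0.536  0.0078] [0.4204 0.2159] 86.72 zmed 0.0122
top tube [ 244  204   79   31 1508] [ 0.5234 -0.0413] [0.199  0.0514] 77.89 zmed 0.0363
top hi [236 178  14  26 358] [0.599  0.0601] [0.0338 0.067 ] 87.79 zmed 0.0513
top hi [189 176  13  19 205] [0.6178 0.1811] [0.0301 0.0447] 85.44 zmed 0.0516
scene plate [ 133  159  189  139 7239] [0.5347 0.0109] [0.4227 0.218 ] 86.81 zmed 0.0127
scene all [  133   159   189   139 11962] [0.5347 0.0109] [0.4227 0.218 ] 86.81 zmed 0.0137
scene tube [ 173  191   84   53 1438] [ 0.5231 -0.0397] [0.201  0.0538] 78.22 zmed 0.038
scene hi [255 190  33  22 369] [0.599  0.0609] [0.0377 0.0698] 86.48 zmed 0.0527
scene hi [294 170  22  15 204] [0.6182 0.1824] [0.0313 0.0457] 85.97 zmed 0.0527
```

View pics/c1.png

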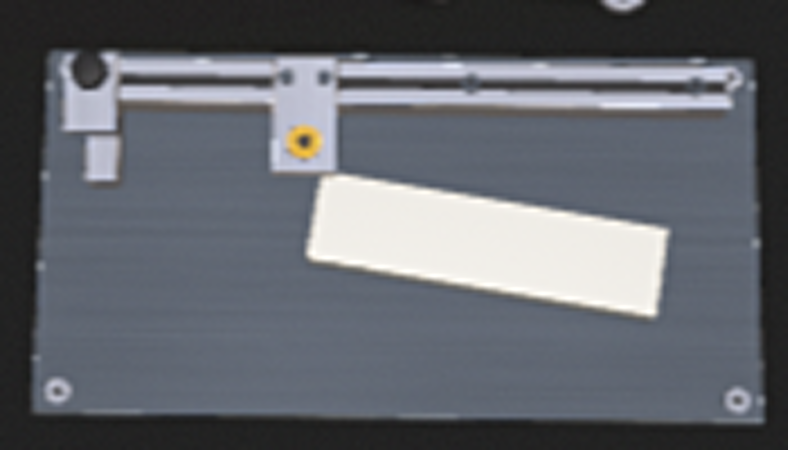

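```bash
cat > m.py <<'E'
from h import *
def fit(n,im,d):
    c=ctrl.calibration(n);P=pts(d,c);out={}
    reg=(P[...,0]>.36)&(P[...,0]<.72)&(P[...,1]>-.3)&(P[...,1]<.26)&(d>0)
    for nm,m in[('plate',reg&(P[...,2]>.007)&(P[...,2]<.018)),('tube',reg&(im.min(-1)>185)&(P[...,2]>.03)&(P[...,2]<.045))]:
        k,l,st,ce=cv2.connectedComponentsWithStats(m.astype(np.uint8))
        i=np.argmax(st[1:,4])+1;q=P[l==i][:,:2].astype(np.float32);b=cv2.boxPoints(cv2.minAreaRect(q))
        e=[b[1]-b[0],b[2]-b[1]];v=max(e,key=np.linalg.norm);v=v*np.sign(v[1])
        out[nm]=(b.mean(0),np.arctan2(-v[0],v[1]))   # yaw of y axis
    (pc,a),(tc,ta)=out['plate'],out['tube']
    R=np.array([[np.cos(a),-np.sin(a)],[np.sin(a),np.cos(a)]])
    o=pc-R@[-.010,-.020]
    return o,a,R,tc,ta,R.T@(tc-o)
E
python3 - <<'E'
from m import *
for n in['top','scene']:
    z=np.load(n+'1.npz');o,a,R,tc,ta,tj=fit(n,z['im'],z['d'])
    print(n,'jig',o.round(4),np.degrees(a).round(2),'tube yaw',np.degrees(ta).round(2),'tube in jig',tj.round(4))
    # stop: hi points
    P=pts(z['d'],ctrl.calibration(n));J=(P[...,:2]-o)@R
    m=(P[...,2]>.030)&(P[...,2]<.060)&(J[...,0]>.012)&(J[...,0]<.05)&(J[...,1]>.1)&(J[...,1]<.2)
    print('stop y range',np.percentile(J[m][:,1],[2,50,98]).round(4),'x',np.percentile(J[m][:,0],[2,98]).round(4),m.sum())
    f=(P[...,2]>.036)&(P[...,2]<.046)&(J[...,0]>.04)&(J[...,0]<.1)&(J[...,1]<-.08)&(J[...,1]>-.2)
    print('fence x',np.percentile(J[f][:,0],[2,98]).round(4))
E
```

```text
top jig [0.547  0.0273] -3.16 tube yaw -12.11 tube in jig [-0.0198 -0.0697]
stop y range [0.1431 0.153  0.1711] x [0.0141 0.0496] 134
fence x [0.0598 0.0843]
scene jig [0.5458 0.0303] -3.19 tube yaw -11.78 tube in jig [-0.0187 -0.0712]
stop y range [0.1415 0.1448 0.1682] x [0.015  0.0495] 101
fence x [0.0612 0.0858]
```

Emit:
{"op": "send_rows", "data": {"plan": [[[1,0.02,-0.048,0,0.1],[1,0.04,-0.096,0,0.2],[1,0.06,-0.144,0,0.3],[1,0.08,-0.19,0,0.334],[1,0.1,-0.237,0,0.334],[1,0.12,-0.284,0,0.334],[1,0.14,-0.331,0,0.334],[1,0.16,-0.379,0,0.334],[1,0.18,-0.426,0,0.334],[1,0.2,-0.473,0,0.334],[1,0.22,-0.521,0,0.334],[1,0.24,-0.568,0,0.334]]]}}

```text
t: 2.2
tcp_pos: [0.452, -0.0227, 0.2143]
eef_rot: [17.6, 89.9, 14.5]
ft_force: [0.5, 0.3, -0.1]
finger_gap: 1.001
```

Emit:
{"op": "send_rows", "data": {"plan": [[[1,0,0,0,0],[1,0,0,0,0],[1,0,0,0,0],[1,0,0,0,0]]]}}

```text
t: 2.6
tcp_pos: [0.451, -0.0193, 0.214]
eef_rot: [114.5, 90.0, 111.5]
ft_force: [1.0, -0.2, -0.7]
finger_gap: 1.002
```

Emit:
{"op": "send_rows", "data": {"plan": [[[1,0.007,-0.017,-0.04,0],[1,0.007,-0.017,-0.085,0],[1,0.007,-0.017,-0.13,0],[1,0.007,-0.017,-0.16,0],[1,0.007,-0.017,-0.18,0],[1,0.007,-0.017,-0.188,0],[1,0.007,-0.017,-0.194,0],[1,0.007,-0.017,-0.194,0],[1,0.007,-0.017,-0.194,0]]]}}

```text
t: 3.5
tcp_pos: [0.4593, -0.0374, 0.0209]
eef_rot: [-0.9, 89.9, -4.0]
ft_force: [-0.3, -0.8, 0.8]
finger_gap: 1.003
```

```bash
python3 - <<'E'
from h import *
im,d=ctrl.snapshot('scene');im2,_=ctrl.snapshot('wrist')
a=cv2.resize(im[140:320,110:350],(480,360),interpolation=cv2.INTER_CUBIC)
cv2.imwrite('pics/p1.png',np.hstack([a,cv2.resize(im2,(320,240))[:, :] if 0 else cv2.copyMakeBorder(cv2.resize(im2,(320,240)),0,120,0,0,cv2.BORDER_CONSTANT)]))
print(ctrl.observe()['ft_force'])
E
```

```text
[-0.03196886  0.21475317  0.79210792]
```

View pics/p1.png

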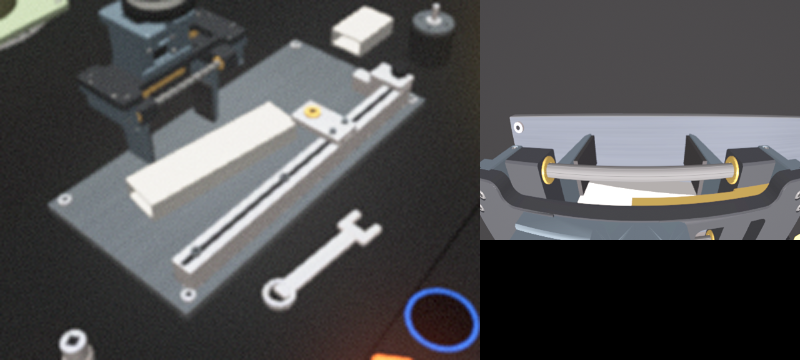

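Emit:
{"op": "send_rows", "data": {"plan": [[[1,0.006,0,0,0],[1,0.012,-0.001,0,0],[1,0.018,-0.001,0,0],[1,0.024,-0.001,0,0],[1,0.03,-0.002,0,0],[1,0.036,-0.002,0,0],[1,0.042,-0.002,0,0],[1,0.048,-0.003,0,0],[1,0.054,-0.003,0,0],[1,0.06,-0.003,0,0],[1,0.063,-0.0035,0,0],[1,0.065,-0.0035,0,0]]]}}

```text
t: 4.8
tcp_pos: [0.5232, -0.0411, 0.0199]
eef_rot: [176.6, 89.9, 173.5]
ft_force: [-4.8, 0.0, 3.5]
finger_gap: 1.001
```

Emit:
{"op": "send_rows", "data": {"plan": [[[1,0.002,0,0,0],[1,0.004,0,0,0],[1,0.006,0,0,0],[1,0.006,0,0,0]]]}}

```text
t: 5.2
tcp_pos: [0.5304, -0.0412, 0.02]
eef_rot: [1.9, 89.9, -1.2]
ft_force: [-0.2, -0.5, -1.6]
finger_gap: 1.001
```

Emit:
{"op": "send_rows", "data": {"plan": [[[1,0.001,0,0,0],[1,0.002,0,0,0],[1,0.003,0,0,0],[1,0.003,0,0,0]]]}}

```text
t: 5.6
tcp_pos: [0.5327, -0.0411, 0.02]
eef_rot: [9.5, 90.0, 6.4]
ft_force: [-2.3, 0.1, 1.3]
finger_gap: 1.001
```

```bash
python3 - <<'E'
from m import *
o=np.array([.5465,.0287]);a=np.radians(-3.17);R=np.array([[np.cos(a),-np.sin(a)],[np.sin(a),np.cos(a)]])
im,d=ctrl.snapshot('scene');P=pts(d,ctrl.calibration('scene'));J=(P[...,:2]-o)@R
m=(im.min(-1)>170)&(P[...,2]>.03)&(P[...,2]<.045)&(J[...,0]<.056)&(J[...,0]>-.03)&(J[...,1]<.03)&(J[...,1]>-.21)
q=J[m];r=cv2.minAreaRect(q.astype(np.float32));print(r,m.sum(),ctrl.observe()['ft_force'])
cv2.imwrite('pics/p2.png',cv2.resize(im[140:320,110:350],(720,540),interpolation=cv2.INTER_CUBIC))
E
```

```text
((0.03069956786930561, -0.07015781104564667), (0.19021350145339966, 0.05044187977910042), 89.928466796875) 1414 [-2.91159429 -0.03223993  2.7970746 ]
```

View pics/p2.png

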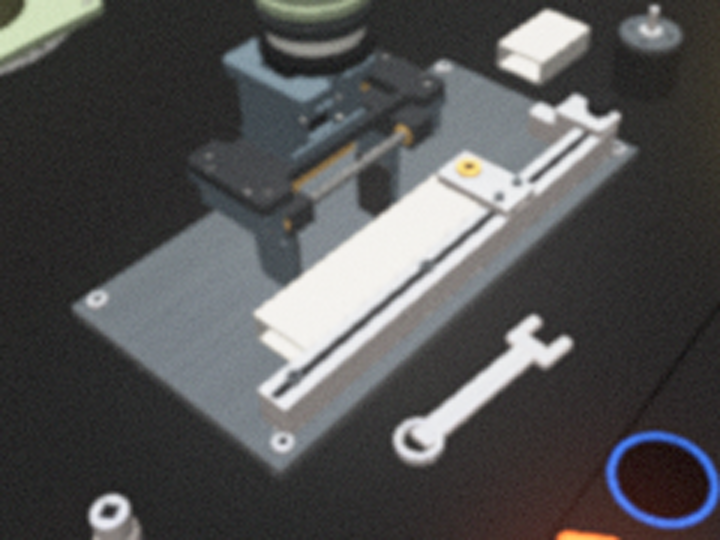

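Emit:
{"op": "send_rows", "data": {"plan": [[[1,0.001,0,0,0],[1,0.002,0,0,0],[1,0.003,0,0,0],[1,0.003,0,0,0]]]}}

```text
t: 6.05
tcp_pos: [0.5348, -0.041, 0.0199]
eef_rot: [173.6, 89.9, 170.4]
ft_force: [-6.1, 0.2, 4.0]
finger_gap: 0.999
```

Emit:
{"op": "send_rows", "data": {"plan": [[[1,0.001,0,0,0],[1,0.002,0,0,0],[1,0.002,0,0,0]]]}}

```text
t: 6.35
tcp_pos: [0.5348, -0.041, 0.0198]
eef_rot: [178.7, 89.7, 175.6]
ft_force: [-8.6, -0.0, 7.3]
finger_gap: 0.999
```

Emit:
{"op": "send_rows", "data": {"plan": [[[1,0.002,0,0,0],[1,0.004,0,0,0],[1,0.004,0,0,0]]]}}

```text
t: 6.65
tcp_pos: [0.5348, -0.0409, 0.0196]
eef_rot: [-179.9, 89.2, 176.9]
ft_force: [-18.5, -1.2, 14.8]
finger_gap: 0.999
```

Emit:
{"op": "send_rows", "data": {"plan": [[[1,-0.01,0,0,0],[1,-0.03,0,0,0],[1,-0.05,0.002,0,0],[1,-0.05,0.002,0.04,0],[1,-0.05,0.002,0.08,0],[0,-0.05,-0.04,0.1,0],[-1,-0.03,-0.08,0.1,0],[-1,-0.01,-0.12,0.1,0],[-1,0.01,-0.14,0.1,0],[-1,0.026,-0.14,0.1,0],[-1,0.026,-0.14,0.1,0],[-1,0.026,-0.14,0.1,0]]]}}

```text
t: 7.85
tcp_pos: [0.5677, -0.181, 0.1197]
eef_rot: [2.8, 90.0, -0.3]
ft_force: [-0.8, 0.0, 1.0]
finger_gap: 0.42
```

```bash
python3 - <<'E'
from m import *
s=ctrl.observe();print(s['tcp_pos'],s['eef_rot'],s['finger_gap'],s['ft_force'])
o=np.array([.5465,.0287]);a=np.radians(-3.17);R=np.array([[np.cos(a),-np.sin(a)],[np.sin(a),np.cos(a)]])
print('tcp jig',R.T@(s['tcp_pos'][:2]-o),'wanted world',o+R@[.034,-.207])
im,d=ctrl.snapshot('scene')
cv2.imwrite('pics/p3.png',cv2.resize(im[140:320,110:350],(720,540),interpolation=cv2.INTER_CUBIC))
E
```

```text
[ 0.56773487 -0.18099095  0.11965899] [ 2.79710997 89.96592254 -0.32286326] 0.42033402059089725 [-0.84347994  0.03941178  0.99048393]
tcp jig [ 0.03279802 -0.20819583] wanted world [ 0.56900114 -0.17986342]
```

View pics/p3.png

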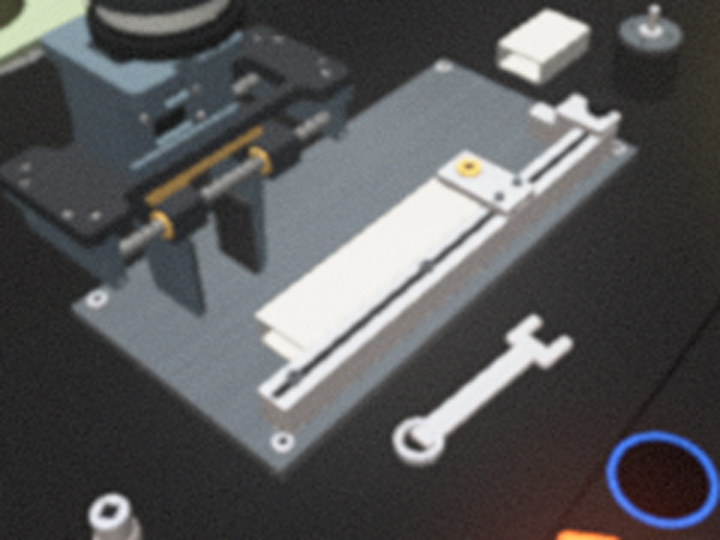

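Emit:
{"op": "send_rows", "data": {"plan": [[[-1,0,0,0,0],[-1,0,0,0,0],[-1,0,0,0,0],[-1,0,0,0,0],[-1,0,0,0,0],[-1,0,0,-0.04,0],[-1,0,0,-0.07,0],[-1,0,0,-0.09,0],[-1,0,0,-0.1,0],[-1,0,0,-0.1,0]]]}}

```text
t: 8.9
tcp_pos: [0.5667, -0.1808, 0.0188]
eef_rot: [162.6, 89.8, 159.5]
ft_force: [-0.5, -0.7, 0.3]
finger_gap: 0.002
```

Emit:
{"op": "send_rows", "data": {"plan": [[[-1,0,0.006,0,0],[-1,0.001,0.012,0,0],[-1,0.001,0.018,0,0],[-1,0.001,0.024,0,0],[-1,0.002,0.03,0,0],[-1,0.002,0.036,0,0],[-1,0.002,0.042,0,0],[-1,0.003,0.048,0,0],[-1,0.003,0.054,0,0],[-1,0.003,0.06,0,0],[-1,0.004,0.066,0,0],[-1,0.004,0.07,0,0]]]}}

```text
t: 10.1
tcp_pos: [0.5718, -0.1108, 0.0203]
eef_rot: [-26.8, 90.0, -29.9]
ft_force: [-0.8, -4.5, 3.9]
finger_gap: 0.004
```

Emit:
{"op": "send_rows", "data": {"plan": [[[-1,0,0.006,0,0],[-1,0.001,0.012,0,0],[-1,0.001,0.018,0,0],[-1,0.001,0.024,0,0],[-1,0.002,0.03,0,0],[-1,0.002,0.036,0,0],[-1,0.002,0.042,0,0],[-1,0.002,0.046,0,0],[-1,0.002,0.046,0,0]]]}}

```text
t: 11.0
tcp_pos: [0.5735, -0.0642, 0.02]
eef_rot: [85.3, 90.0, 82.1]
ft_force: [-0.9, -2.6, 1.8]
finger_gap: 0.008
```

```bash
python3 - <<'E'
from m import *
s=ctrl.observe();print(s['tcp_pos'],s['ft_force'])
o=np.array([.5465,.0287]);a=np.radians(-3.17);R=np.array([[np.cos(a),-np.sin(a)],[np.sin(a),np.cos(a)]])
print('tcp jig',R.T@(s['tcp_pos'][:2]-o))
im,d=ctrl.snapshot('scene')
cv2.imwrite('pics/p4.png',cv2.resize(im[140:320,110:350],(720,540),interpolation=cv2.INTER_CUBIC))
E
```

```text
[ 0.57352715 -0.06420291  0.01995017] [-0.86787155 -2.64307462  1.75464598]
tcp jig [ 0.03212321 -0.09126619]
```

View pics/p4.png

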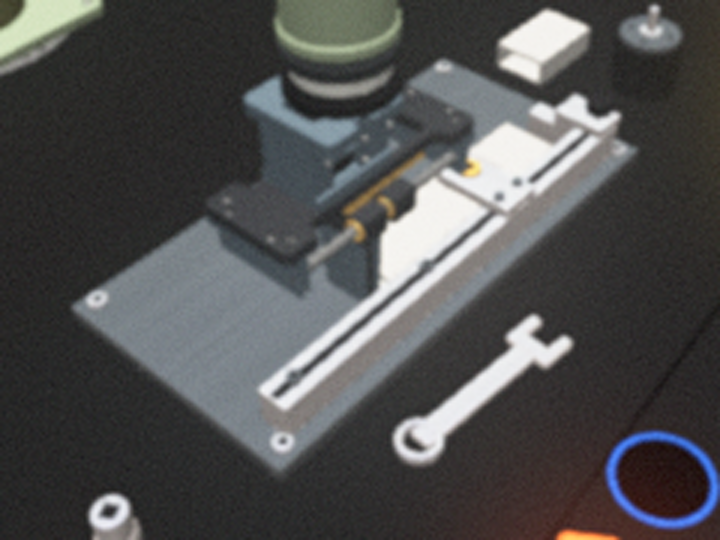

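Emit:
{"op": "send_rows", "data": {"plan": [[[-1,0,0.004,0,0],[-1,0,0.008,0,0],[-1,0.001,0.012,0,0],[-1,0.001,0.014,0,0],[-1,0.001,0.014,0,0]]]}}

```text
t: 11.55
tcp_pos: [0.5742, -0.0503, 0.0197]
eef_rot: [133.6, 89.9, 130.4]
ft_force: [0.3, -0.9, 1.2]
finger_gap: 0.005
```

Emit:
{"op": "send_rows", "data": {"plan": [[[-1,0,0.001,0,0],[-1,0,0.002,0,0],[-1,0,0.003,0,0],[-1,0,0.003,0,0]]]}}

```text
t: 11.95
tcp_pos: [0.5743, -0.0478, 0.0198]
eef_rot: [140.7, 90.0, 137.5]
ft_force: [-0.7, -2.1, -0.1]
finger_gap: 0.006
```

Emit:
{"op": "send_rows", "data": {"plan": [[[-1,0,0.001,0,0],[-1,0,0.002,0,0],[-1,0,0.003,0,0],[-1,0,0.003,0,0]]]}}

```text
t: 12.35
tcp_pos: [0.5744, -0.0448, 0.0199]
eef_rot: [123.5, 90.0, 120.4]
ft_force: [-0.7, -0.6, 0.7]
finger_gap: 0.003
```

Emit:
{"op": "send_rows", "data": {"plan": [[[-1,0,0.001,0,0],[-1,0,0.002,0,0],[-1,0,0.003,0,0],[-1,0,0.003,0,0]]]}}

```text
t: 12.75
tcp_pos: [0.5745, -0.0419, 0.02]
eef_rot: [84.6, 90.0, 81.5]
ft_force: [0.0, -0.8, -1.1]
finger_gap: 0.006
```

Emit:
{"op": "send_rows", "data": {"plan": [[[-1,0,0.001,0,0],[-1,0,0.002,0,0],[-1,0,0.003,0,0],[-1,0,0.003,0,0]]]}}

```text
t: 13.15
tcp_pos: [0.5745, -0.039, 0.02]
eef_rot: [64.0, 90.0, 60.9]
ft_force: [-0.3, -0.8, -0.8]
finger_gap: 0.002
```

Emit:
{"op": "send_rows", "data": {"plan": [[[-1,0,0.001,0,0],[-1,0,0.002,0,0],[-1,0,0.003,0,0],[-1,0,0.003,0,0]]]}}

```text
t: 13.55
tcp_pos: [0.5745, -0.0388, 0.02]
eef_rot: [-85.5, 89.7, -88.5]
ft_force: [-0.7, -10.5, -0.8]
finger_gap: 0.003
```

```bash
python3 - <<'E'
from m import *
s=ctrl.observe();print(s['tcp_pos'],s['ft_force'])
im,d=ctrl.snapshot('scene');im2,_=ctrl.snapshot('top')
cv2.imwrite('pics/p5.png',np.hstack([cv2.resize(im[150:250,220:340],(480,400),interpolation=cv2.INTER_CUBIC),cv2.resize(im2[165:245,180:240],(300,400),interpolation=cv2.INTER_CUBIC)]))
E
```

```text
[ 0.57450029 -0.0387605   0.02003276] [ -0.68433615 -10.53947201  -0.81288817]
```

View pics/p5.png

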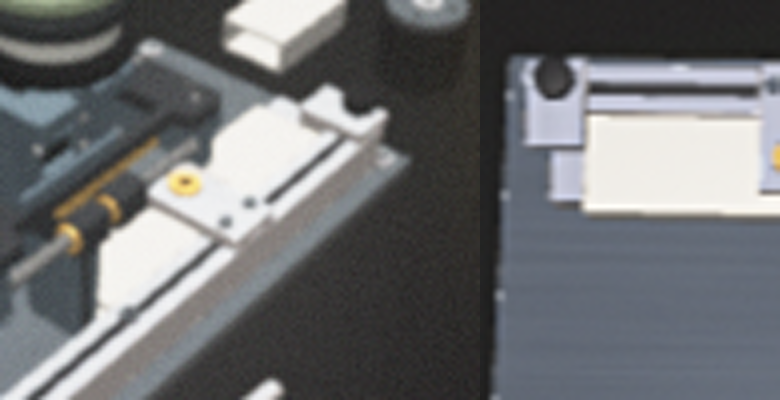

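Emit:
{"op": "send_rows", "data": {"plan": [[[-1,0,-0.012,0,0],[-1,0,-0.03,0,0],[-1,0,-0.03,0.04,0],[-1,0,-0.03,0.08,0],[-1,-0.03,-0.03,0.1,0],[1,-0.056,0.0,0.1,0],[1,-0.056,0.04,0.1,0],[1,-0.056,0.08,0.1,0],[1,-0.056,0.104,0.1,0],[1,-0.056,0.104,0.1,0],[1,-0.056,0.104,0.1,0]]]}}

```text
t: 14.75
tcp_pos: [0.5184, 0.0681, 0.12]
eef_rot: [111.4, 90.0, 108.3]
ft_force: [-0.3, -0.4, 0.3]
finger_gap: 0.497
```

Emit:
{"op": "send_rows", "data": {"plan": [[[1,0,0,0,0],[1,0,0,0,0],[1,0,0,0,0],[1,0,0,0,0],[1,0,0,0,0],[1,0,0,-0.04,0],[1,0,0,-0.075,0],[1,0,0,-0.09,0],[1,0,0,-0.1,0],[1,0,0,-0.1,0]]]}}

```text
t: 15.75
tcp_pos: [0.5179, 0.0678, 0.019]
eef_rot: [-173.2, 89.9, -176.3]
ft_force: [-0.7, 0.5, 0.4]
finger_gap: 1.002
```

Emit:
{"op": "send_rows", "data": {"plan": [[[1,0.005,0,0,0],[1,0.01,0,0,0],[1,0.015,-0.001,0,0],[1,0.018,-0.001,0,0],[1,0.02,-0.001,0,0],[1,0.02,-0.001,0,0]]]}}

```text
t: 16.35
tcp_pos: [0.5389, 0.0669, 0.0201]
eef_rot: [23.7, 90.0, 20.6]
ft_force: [-0.2, -0.1, -0.5]
finger_gap: 0.999
```

Emit:
{"op": "send_rows", "data": {"plan": [[[1,0.001,0,0,0],[1,0.002,0,0,0],[1,0.003,0,0,0],[1,0.004,0,0,0],[1,0.004,0,0,0]]]}}

```text
t: 16.85
tcp_pos: [0.5401, 0.0668, 0.0198]
eef_rot: [-174.2, 89.7, -177.4]
ft_force: [-4.9, 0.9, 5.8]
finger_gap: 1.0
```

Emit:
{"op": "send_rows", "data": {"plan": [[[1,0.002,0,0,0],[1,0.003,0,0,0],[1,0.003,0,0,0]]]}}

```text
t: 17.15
tcp_pos: [0.5408, 0.0668, 0.0197]
eef_rot: [-174.8, 89.4, -178.0]
ft_force: [-11.0, 0.1, 8.6]
finger_gap: 0.997
```

Emit:
{"op": "send_rows", "data": {"plan": [[[1,-0.01,0,0,0],[1,-0.04,0.002,0,0],[1,-0.06,0.002,0.02,0],[1,-0.09,0.002,0.06,0],[1,-0.13,0.002,0.1,0],[1,-0.17,0.002,0.12,0],[1,-0.19,0.002,0.12,0],[1,-0.19,0.002,0.12,0]]]}}

```text
t: 17.95
tcp_pos: [0.3533, 0.0688, 0.1406]
eef_rot: [13.3, 89.9, 10.2]
ft_force: [0.9, -0.9, -0.2]
finger_gap: 1.0
```

```bash
python3 - <<'E'
from m import *
print(ctrl.observe()['tcp_pos'])
o=np.array([.5465,.0287]);a=np.radians(-3.17);R=np.array([[np.cos(a),-np.sin(a)],[np.sin(a),np.cos(a)]])
ims=[]
for n in['top','scene']:
    im,d=ctrl.snapshot(n);P=pts(d,ctrl.calibration(n));J=(P[...,:2]-o)@R;ims.append(im)
    m=(im.min(-1)>185)&(im.max(-1)-im.min(-1).astype(int)<25)&(P[...,2]>.03)&(P[...,2]<.043)&(J[...,0]<.058)&(J[...,0]>-.02)&(J[...,1]>-.1)&(J[...,1]<.14)
    q=J[m]
    # near edge line: min x per 10mm y bin
    B=[(y+.005,np.percentile(q[(q[:,1]>y)&(q[:,1]<y+.01),0],1)) for y in np.arange(-.05,.12,.01) if ((q[:,1]>y)&(q[:,1]<y+.01)).sum()>8]
    p=np.polyfit(*zip(*B),1);print(n,'near edge slope',p[0].round(4),'x@43mm',np.polyval(p,.043).round(4),'y ends',np.percentile(q[:,1],[.5,99.5]).round(4))
f=lambda im,a,b,c,e,s:cv2.resize(im[a:b,c:e],None,fx=s,fy=s,interpolation=cv2.INTER_CUBIC)
A=f(ims[0],168,228,182,292,7);B=f(ims[1],150,225,220,340,5);C=np.zeros((600,770,3),np.uint8)
A=cv2.resize(A,(770,420))[:300];B=B[:300]
C[:300]=A;C[300:300+B.shape[0],:600]=B;cv2.imwrite('pics/p6.png',C)
E
```

```text
[0.35330265 0.06881128 0.14064963]
top near edge slope 0.0085 x@43mm 0.0114 y ends [-0.0554  0.1393]
scene near edge slope 0.0038 x@43mm 0.01 y ends [-0.0561  0.1394]
```

View pics/p6.png

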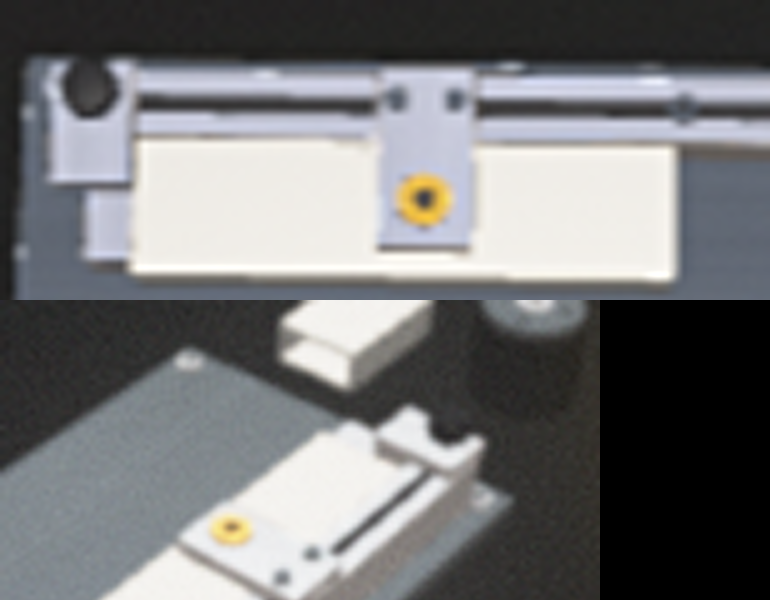

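```bash
python3 -c "
from rig import ctrl
print(ctrl.observe()['ft_force'],ctrl.close_job())"
```

```text
the job is handed in; nothing more can be done
[0.09940076 0.96258261 0.46397079] None
```

The tube is seated against the fence and the end stop, and I handed the job in at about 18 s of the 61 s allowed. The hand-in reports no verdict, so this rests on my own checks.

**What I did:** I pushed the tube against the fence with both open fingers on its near side. With the fingers closed, I slid it along under the bridge until it met the stop. I then pressed it against the fence once more and drew the hand clear.

**Checks that agree:**
- **Fence:** both pushes ended firmly at the same hand position, about 8 mm short of the jig origin in x. Force had risen to 18 N the first time and 11 N the second.
- **Stop:** the push stopped dead with the force rising to 10.5 N. I did not touch the end again after the last fence push. The final pictures show no gap there.
- **Hand:** it finished clear at z = 0.14 m with no load on it beyond sensor noise. The other things look untouched where they show in the pictures.

**Checks that are weaker:**
- **Angle:** estimates from the coarse depth images were 0.0085 rad (top camera) and 0.0038 rad (scene camera). They differ, but both are under the 0.015 rad limit.
- **Distance from the fence:** the depth images put the tube's near edge about 1 to 2 mm closer to the fence than its ideal seated position, which is within the camera error.

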